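# Put the kettle on and show a guest the coffee and the milk

## Robot

A 7-joint arm with a two-finger parallel gripper is mounted at the origin on the work surface. World frame = base frame: x ahead of the robot, y to its left, z up, the work surface at z = 0. Lengths are in m, angles in rad, forces in N, time in s.
With the tool pointing down it reaches from about 0.4 to 0.85 m from the base axis. Payload 10.4 kg.
Tool frame: the origin (TCP) lies between the finger pads, 19 mm behind the fingertips; this is the grasp point; z points along the fingers, y is the line along which they close (so a half turn about z gives the same grasp; the last joint's range is limited). The gripper opens to 85 mm and grips with 20 to 120 N. Pads are 22 mm wide; open, the fingers measure 114 mm over their backs; the gripper's body (76 mm by 85 mm) begins 54 mm behind the grasp point. The pads swing forward as they close: fully open they stand 13 mm farther back than shut.
Start: joints at [1.08, 0.332, -0.065, 1.46, 0.022, 1.35, -0.088], TCP at [0.282, -0.558, 0.25] pointing down, gripper open.
Joint ranges: [-2.6, 2.6], [-0.5, 2.12], [-1.47, 1.34], [0.16, 2.42], [-1.27, 4.41], [0.06, 2.06], [-2.6, 2.6]. Speed limits (rad/s): [2.22, 2.22, 2.79, 2.79, 3.14, 3.14, 3.14].

## Interface

Orientations are given as a unit quaternion [x, y, z, w].
In Python, from rig import bot, ik, capture, camera_params, order gives the robot as it stands. Calls block until the motion is done:
- bot.move_to(position, orientation): joint-space move of the TCP to a pose.
- bot.movel(position, frame=None, rate=0.15, threshold=None): straight line of the TCP; frame=None keeps the orientation; rate is the mean speed in m/s. With threshold (N) it stops when the force on the tool has changed by that much, and returns True; else False.
- bot.move_j(angles): joint-space move.
- bot.set_gripper(opening, f_grip=None): finger opening in m; f_grip is the grip in N (None keeps the last); returns when the fingers have stopped.
- bot.sleep(seconds).
- ik(position, orientation): joint angles nearest the present ones, or None.
- bot.sense(): the state.
- capture(name): name is "scene" or "top" or "wrist"; returns (picture, depth): 384x512x3 uint8, red, green, blue; 384x512 float32, m along the optical axis (not along the pixel's ray), 0 where there is no reading.
- camera_params(name): a dict with "fx", "fy", "cx", "cy" (pixels), "camera_from_world" (4x4, takes a point from world to camera coordinates). Camera axes: x right, y down, z forward; pixel columns grow to the right and rows downward; lengths in m; the calibration is good to about 2 mm. A picture is of the moment at which its call begins: read the wrist's pose just before it. camera_params takes no time and is no camera call; for the wrist camera it gives the pose at the moment of the call.
A pose or a line that the arm cannot do raises bot.MotionError and nothing moves.
- order.sign_off(): hands the job in; it is judged then, once.
The state is a dict: "clock": time; "joint_positions": joint angles; "joint_velocities": joint speeds; "tau": joint torques, N m; "tool_pos": TCP position; "ee_rot": TCP orientation; "ft_force": force on the tool from outside, world axes, zero at the start; "wrist_torque": the same for the moment, N m; "width": finger opening in m; "gripper_force": force on a finger pad.
Only numpy, scipy, OpenCV 4.12 (cv2) and the standard library are available. Lean on these libraries where they do the work, as an engineer would, in place of code of your own. Each camera call takes 0.05 s, during which the arm holds its last target. There are 200 camera calls.

## Task

A guest wants a white coffee: put the kettle on by lightly pressing its red switch fully down, then point straight down at the middle of the coffee jar's lid (the black lid) from just above it for a good two seconds, then point down in the same way at the clear tray of milk portions and finish there, still pointing (fingertips a few centimetres above the thing, not touching it). Do not pick anything up or shove the kettle along, leave the jars, milk, mugs, spoon and sweetener untouched where they stand, and travel well above the sugar and tea jars so that you never seem to point at them.

Things in the scene. Friction and masses are not known exactly. Their poses are not given: they have to be found in the camera images.
- kettle: cream jug kettle, 148 mm across at the foot, 221 mm tall, 1 to 2 kg, loose on a dark power base 20 mm high, 160 mm across, left or right on the worktop. Origin: centre of its underside, z up. Handle: a loop on its own -x side, reaching 133 mm from its axis, with a level top 196 mm above the origin, 34 mm wide, that carries the red switch. Spout on +x; lid knob up to 221 mm
- kettle_switch (a joint): red on-off paddle on the handle's top, 46 mm long (along the kettle's x), 28 mm wide, 8 mm thick, hinged at its end nearest the lid, 68 mm from the kettle's axis. 0 = off, free end raised about 13 mm; 0.28 rad = on, lying flat on the handle (hard stop). Pressing its outer part down takes 2 to 3 N; it stays where it is left
- switch_press (a point): the place to press: on the paddle's upper face, 35 mm out from its hinge, on its centre line; moves with the paddle. Off it stands about 0.234 m above the worktop, on about 0.224 m
- jar_stand: fixed light wooden board, 110 by 350 by 15 mm, long along its own y; the three jars stand on it in a row 120 mm apart, in any order. Origin: centre of its underside
- coffee_jar: loose round clip-top glass jar with black lid and dark brown coffee, 92 mm across, 126 mm tall; its wire clip reaches 53 mm from its axis. Origin: centre of its underside, z up
- coffee_jar_lid (a point): top centre of the coffee jar's black lid (91 mm across, slightly domed), about 0.141 m above the worktop
- sugar_jar: same jar with pink lid and white sugar; leave alone. Origin: centre of its underside
- sugar_jar_lid (a point): top centre of the pink lid
- tea_jar: same jar with mint green lid and pale brown tea; leave alone. Origin: centre of its underside
- tea_jar_lid (a point): top centre of the mint green lid
- milk_tray: loose open clear plastic tray, 110 mm (its x) by 190 mm (its y), 45 mm tall, walls and floor 4 mm, standing on the worktop on the side where the kettle is not. Origin: centre of its underside, z up
- milk0: one of four white milk portion tubs with green-topped foil, 41 mm across, 26 mm tall, loose in the tray. Origin: centre of its underside
- milk1: milk tub, as milk0
- milk2: milk tub, as milk0
- milk3: milk tub, as milk0
- mug: blue mug, 82 mm across, 95 mm tall, handle on its +y side, on a 5 mm marbled glass board near the robot. Origin: centre of its underside
- mug2: white mug, same shape, on the same board
- spoon: steel spoon 140 mm long, lying on the same board
- sweetener: white sweetener bottle with blue cap, 36 mm across, 70 mm tall, behind the jars. Origin: centre of its underside
Not all that is in view belongs to the job. Of the things that look like the milk_tray, the larger one is meant.

How it is judged:
On the way, in this order (a step that is already met when the one before it is completed fails the run):
1. the kettle's switch is pressed down to on (value of joint kettle_switch above 0.23 rad), for 0.2 s.
2. the tool points down at the coffee jar's lid from just above for two seconds, the kettle still on (horizontal distance between the grasp point and coffee_jar_lid below 0.03 m and z of the grasp point in the frame of coffee_jar_lid between 0.015 and 0.085 m and angle between the grasp point's own z axis and vertical above 2.6 rad and value of joint kettle_switch above 0.23 rad), for 2 s.
3. the tool points down at the milk tray from just above (x of the grasp point in the frame of milk_tray between -0.055 and 0.055 m and y of the grasp point in the frame of milk_tray between -0.095 and 0.095 m and z of the grasp point in the frame of milk_tray between 0.045 and 0.13 m and angle between the grasp point's own z axis and vertical above 2.6 rad and value of joint kettle_switch above 0.23 rad), for 0.5 s.
At the end, for the whole second after the job is handed in: Switch on (over 0.23 rad); tool within 30 deg of straight down, tool point over the tray, 45 to 130 mm above the worktop, touching nothing (coffee before: within 30 mm of lid centre, 15 to 85 mm above it, 2 s); kettle within 15 mm of its start and upright, all else within 10 mm (all of step 3 and angle between kettle's own z axis and vertical below 0.05 rad and linear speed of kettle below 0.02 m/s and distance of kettle from where it was at the start of the episode below 0.015 m and distance of each of coffee_jar, sugar_jar, tea_jar, milk_tray, milk0, milk1, milk2, milk3, mug, mug2, spoon, sweetener from where it was at the start of the episode below 0.01 m).
It fails at once if a jar, the tray, a milk portion, a mug, the spoon or the sweetener is touched by the robot (contact force between any of the fingers, the arm and coffee_jar above 0.3 N or contact force between any of the fingers, the arm and sugar_jar above 0.3 N or contact force between any of the fingers, the arm and tea_jar above 0.3 N or contact force between any of the fingers, the arm and milk_tray above 0.3 N or contact force between any of the fingers, the arm and milk0 above 0.3 N or contact force between any of the fingers, the arm and milk1 above 0.3 N or contact force between any of the fingers, the arm and milk2 above 0.3 N or contact force between any of the fingers, the arm and milk3 above 0.3 N or contact force between any of the fingers, the arm and mug above 0.3 N or contact force between any of the fingers, the arm and mug2 above 0.3 N or contact force between any of the fingers, the arm and spoon above 0.3 N or contact force between any of the fingers, the arm and sweetener above 0.3 N).
It fails at once if a bystander is moved or lifted by more than 12 mm (distance of any of coffee_jar, sugar_jar, tea_jar, milk_tray, milk0, milk1, milk2, milk3, mug, mug2, spoon, sweetener from where it was at the start of the episode above 0.012 m).
It fails at once if the kettle is lifted, shoved by more than 15 mm or tipped (distance of kettle from where it was at the start of the episode above 0.015 m or angle between kettle's own z axis and vertical above 0.12 rad or height (world z) of kettle above 0.03 m).
It fails at once if the kettle is pushed harder than 40 N (contact force between any of the fingers, the arm and kettle above 40 N).
It fails at once if the tool comes low (tool point within 55 mm) over the middle of the sugar or tea jar's lid, pointing at the wrong jar ((horizontal distance between the grasp point and sugar_jar_lid below 0.025 m and z of the grasp point in the frame of sugar_jar_lid below 0.055 m) or (horizontal distance between the grasp point and tea_jar_lid below 0.025 m and z of the grasp point in the frame of tea_jar_lid below 0.055 m)).
It also fails if it takes over 58 s, if anything falls off the work surface, if the arm or the gripper's body presses on something with over 40 N, if the wrist force passes 120 N, or if a joint passes its speed limit or range.

## Working session

There is one attempt and no reset: what is moved stays moved. The work goes in short steps, each a Python script; the robot and the scene stay as the last script left them, time stands still between calls to the robot, and variables do not carry over. Pictures are saved under pics/ and viewed, at most 10 in all, crops included, and the job is handed in when it is done.

```bash
ls; mkdir -p pics; cat > h.py <<'E'
import numpy as np, cv2
from rig import bot, ik, capture, camera_params, order
def world(n,u,v,d):
    p=camera_params(n); c=np.array([(u-p['cx'])/p['fx']*d,(v-p['cy'])/p['fy']*d,d,1])
    return (np.linalg.inv(np.array(p['camera_from_world']))@c)[:3]
def cloud(n,D):
    p=camera_params(n); v,u=np.indices(D.shape)
    c=np.stack([(u-p['cx'])/p['fx']*D,(v-p['cy'])/p['fy']*D,D,np.ones_like(D)],-1)
    return (c@np.linalg.inv(np.array(p['camera_from_world'])).T)[...,:3]
E
python3 - <<'E'
from h import *
for n in('scene','top'):
    im,d=capture(n); np.save(n+'_d.npy',d); cv2.imwrite(f'pics/{n}0.png',im[...,::-1])
    print(n,np.round(camera_params(n)['camera_from_world'],3).tolist())
print(bot.sense())
E
```

```text
pics
scene [[-0.135, 0.991, 0.008, 0.067], [0.856, 0.121, -0.503, -0.389], [-0.5, -0.061, -0.864, 1.43], [0.0, 0.0, 0.0, 1.0]]
top [[-0.025, -0.999, 0.02, -0.007], [-0.983, 0.021, -0.181, 0.588], [0.181, -0.024, -0.983, 1.265], [0.0, 0.0, 0.0, 1.0]]
{'clock': 0.1, 'joint_positions': array([ 1.08041624,  0.33280595, -0.06468799,  1.46084108,  0.02158858,
        1.34990505, -0.08844875]), 'joint_velocities': array([-0.00022608, -0.00385053,  0.00058229, -0.00110591,  0.0007891 ,
        0.00049166, -0.00193939]), 'tau': array([ 1.09559791e-03, -6.26747131e+01,  4.89925523e-02, -3.92432106e+01,
        1.62815710e-02,  6.90066721e-03,  2.38344853e-05]), 'tool_pos': array([ 0.28167298, -0.55758534,  0.24930491]), 'ee_rot': array([ 9.72765474e-01,  2.31790707e-01, -1.70585153e-04, -6.08861986e-04]), 'ft_force': array([ 0.39534597,  0.24944532, -0.49322875]), 'wrist_torque': array([0.01818273, 0.00558265, 0.00329173]), 'gripper_force': 0.0, 'width': 0.08565635053026367}
```

View pics/top0.png

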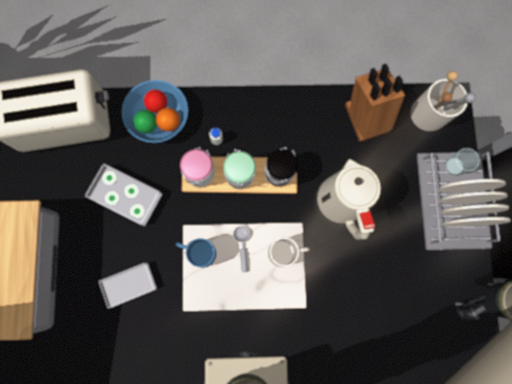

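View pics/scene0.png

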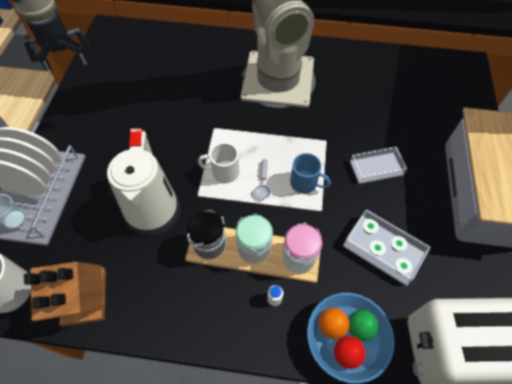

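Top view: the black (coffee) lid is at (281,163), mint at (239,168) and pink at (197,165). The kettle's red switch is at (366,220). There are two clear trays: (124,193), larger with four green-topped tubs, and (128,285), small and empty. The larger one with the milk is meant. I'll confirm it in a crop and measure.

```bash
python3 - <<'E'
from h import *
for n in('top','scene'):
    im=cv2.imread(f'pics/{n}0.png'); d=np.load(n+'_d.npy'); W=cloud(n,d)
    b,g,r=[im[...,i].astype(int) for i in range(3)]
    x,y,z=W[...,0],W[...,1],W[...,2]
    red=(r>130)&(g<70)&(b<80)&(z>.19)&(z<.26); P=W[red]
    if len(P):
        c=P.mean(0);q=P[:,:2]-c[:2];w,v=np.linalg.eigh(q.T@q/len(q)); print(n,'red',len(P),c,v[:,1],np.sqrt(w*12),P.min(0),P.max(0),np.polyfit(q@v[:,1],P[:,2],1))
    def circ(name,m):
        P=W[m]; (c,R)=cv2.minEnclosingCircle(P[:,:2].astype(np.float32)); print(n,name,len(P),np.round(P.mean(0),4),'enc',np.round(c,4),round(R,4),np.median(P[:,2]))
    top=(z>.125)&(z<.15)
    circ('pink',top&(r>180)&(g<170)&(b>120)); circ('mint',top&(g>r+30)&(g>140))
    circ('black',top&(r<70)&(g<70)&(b<70)&(x>.4)&(x<.75)&(y>-.3)&(y<.0))
    circ('ketl body',(z>.15)&(z<.19)&(r>120)&(y<-.1)&(y>-.5)&(x>.3)&(x<.75))
    circ('knob',(z>.214)&(z<.225)&(r<90)&(y<-.1)&(y>-.5))
    t=(z>.012)&(z<.06)&(x>.35)&(x<.8)&(y>.2)&(y<.5); P=W[t]
    nl,lab,st,_=cv2.connectedComponentsWithStats(t.astype(np.uint8))
    for i in range(1,nl):
        if st[i,4]>200: P=W[lab==i]; print(n,'tray',st[i],cv2.minAreaRect(P[:,:2].astype(np.float32)),P[:,2].max())
im=cv2.imread('pics/top0.png'); a=cv2.resize(im[150:320,70:180],None,fx=3,fy=3,interpolation=2); c=cv2.resize(im[140:310,255:395],None,fx=3,fy=3,interpolation=2)
cv2.imwrite('pics/crop.png',np.hstack([a,c]))
E
```

```text
top red 116 [ 0.48255303 -0.31684765  0.22870249] [-0.99757112 -0.06965525] [0.02681215 0.02964435] [ 0.46699556 -0.33301737  0.2214448 ] [ 0.49888535 -0.30295813  0.23558546] [0.24563901 0.22870249]
top pink 470 [0.6601 0.1207 0.1376] enc [0.653  0.1292] 0.0462 0.13810077147033528
top mint 716 [0.6459 0.0041 0.1381] enc [0.6473 0.0066] 0.0453 0.13859150753184313
top black 758 [ 0.6494 -0.1172  0.1378] enc [ 0.6176 -0.1591] 0.0996 0.1383579590827938
top ketl body 254 [ 0.5225 -0.2667  0.1714] enc [ 0.5259 -0.2941] 0.0954 0.17148653114712087
top knob 142 [ 0.8621 -0.3947  0.219 ] enc [ 0.8595 -0.3957] 0.0492 0.2184787317877065
top tray [126 125  50  18 413] ((0.7724090218544006, 0.2715286314487457), (0.14264680445194244, 0.05333951860666275), 89.619873046875) 0.05997321413998269
top tray [ 86 164  76  62 687] ((0.5933157205581665, 0.35155627131462097), (0.19246144592761993, 0.10972969979047775), 62.169864654541016) 0.05271983961311566
scene red 132 [ 0.48392468 -0.31531111  0.22843186] [-0.99916117 -0.04095075] [0.02510713 0.03505507] [ 0.45854552 -0.33041607  0.2229401 ] [ 0.5026078  -0.30158214  0.23535875] [0.2109281  0.22843186]
scene pink 546 [0.66   0.118  0.1372] enc [0.6564 0.1289] 0.0435 0.13750728510579002
scene mint 951 [0.6523 0.007  0.1374] enc [0.6487 0.0061] 0.0456 0.13798283635915765
scene black 964 [ 0.6564 -0.1136  0.1374] enc [ 0.6182 -0.1549] 0.0986 0.13804251410098112
scene ketl body 394 [ 0.5908 -0.2592  0.1706] enc [ 0.5429 -0.2953] 0.0982 0.1711513461495337
scene knob 213 [ 0.876  -0.3892  0.2184] enc [ 0.8668 -0.3861] 0.0468 0.2178452509656732
scene tray [ 344  210   86   74 1888] ((0.593795895576477, 0.35380563139915466), (0.18999172747135162, 0.1144324392080307), 62.291072845458984) 0.04910572609823749
scene tray [325 293  63  30 827] ((0.7723800539970398, 0.27262547612190247), (0.14486587047576904, 0.05336688831448555), 89.09357452392578) 0.059966998956754725
```

View pics/crop.png

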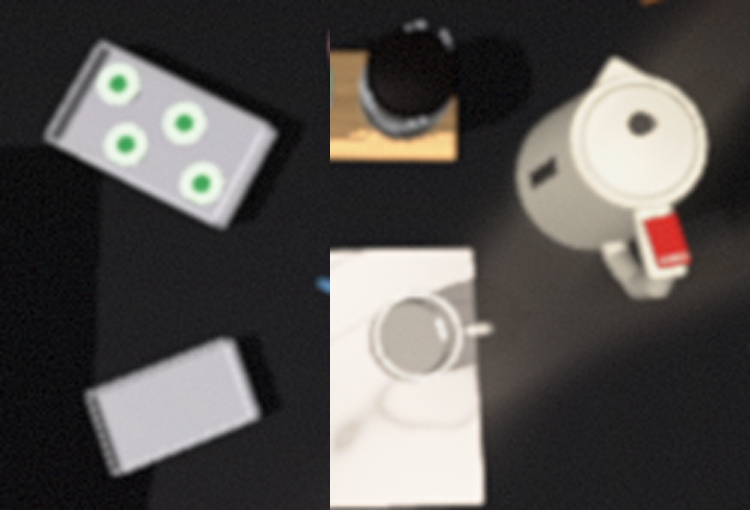

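```bash
cat >> h.py <<'E'
def ray(n,u,v,z):
    a=world(n,u,v,.5);b=world(n,u,v,1.5); return a+(b-a)*(z-a[2])/(b[2]-a[2])
E
python3 - <<'E'
from h import *
k1=ray('top',358.7,181,.241); k2=ray('scene',129,170,.241)
print(k1,k2)
for s in [(.4826,-.3168),(.4839,-.3153)]:
    for k in(k1,k2): q=k[:2]-s; print(np.linalg.norm(q),q/np.linalg.norm(q))
bot.set_gripper(0.0)
s=bot.sense(); print(s['tool_pos'],s['width'],s['clock'])
bot.movel([*s['tool_pos'][:2],.36],rate=.2)
# red paddle corners from top crop
for u,v in [(333,108)]: pass
c=[(645,219),(677,211),(690,258),(660,266)]
for a,b in c: print(ray('top',255+(a-330)/3,140+b/3,.229))
E
```

```text
[ 0.57677496 -0.29900812  0.241     ] [ 0.58414655 -0.29593854  0.241     ]
0.09584088231518223 [0.98261786 0.18563981]
0.10366726430466916 [0.97954304 0.20123477]
0.09429307593606834 [0.98496058 0.17277921]
0.10209914931579946 [0.98185487 0.18963388]
[ 0.28181571 -0.55786777  0.25001615] 0.00014850585639346165 0.8667
[ 0.49601291 -0.29987148  0.229     ]
[ 0.50225939 -0.32769852  0.229     ]
[ 0.46199274 -0.33574423  0.229     ]
[ 0.45580976 -0.30977354  0.229     ]
```

```bash
python3 - <<'E'
import cv2
im=cv2.imread('pics/scene0.png'); cv2.imwrite('pics/crop2.png',cv2.resize(im[115:240,95:215],None,fx=4,fy=4,interpolation=2))
E
```

```text
(no output)
```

View pics/crop2.png

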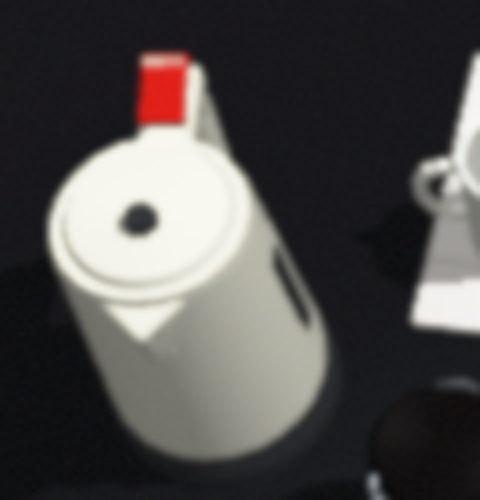

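```bash
python3 - <<'E'
from h import *
q=[np.cos(.1),np.sin(.1),0,0]
bot.move_to([.472,-.320,.34],q); bot.movel([.472,-.320,.285],rate=.1)
s=bot.sense(); print(s['tool_pos'],s['ft_force'],s['joint_positions'],s['clock'])
for n in('top','wrist','scene'):
    im,d=capture(n); cv2.imwrite(f'pics/{n}1.png',im[...,::-1]); np.save(n+'_d1.npy',d)
a=cv2.imread('pics/scene1.png')[90:240,60:260]; b=cv2.imread('pics/wrist1.png')
cv2.imwrite('pics/hover.png',np.hstack([cv2.resize(a,(400,300),interpolation=2),cv2.resize(b,(400,300))]))
E
```

```text
[ 0.47208677 -0.32031841  0.28555295] [-0.01783863  0.73356905  0.41219697] [ 0.69548117  0.20456964 -0.20906592  1.54814167  0.04292292  1.39268024
 -0.88806317] 3.4333
```

View pics/hover.png

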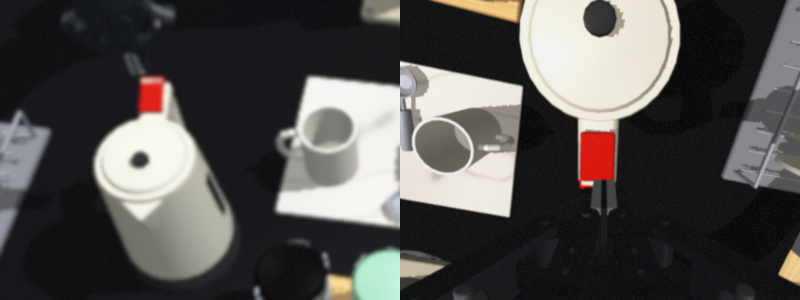

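The wrist view shows the paddle at about (598,158) in the composite, with the closed fingertips lined up over its outer end. I'll measure it from the wrist depth.

```bash
python3 - <<'E'
from h import *
im=cv2.imread('pics/wrist1.png'); d=np.load('wrist_d1.npy'); W=cloud('wrist',d)
b,g,r=[im[...,i].astype(int) for i in range(3)]
P=W[(r>120)&(g<70)&(b<70)&(W[...,2]>.2)&(W[...,2]<.25)]
print(len(P),cv2.minAreaRect(P[:,:2].astype(np.float32)),P.min(0),P.max(0))
a=np.array([-.98,-.2]); s=P[:,:2]@a; print(np.percentile(s,[0,1,99,100]), np.polyfit(s,P[:,2],1), (P[:,:2]@[.2,-.98]).mean(), np.array([.472,-.32])@a, np.array([.472,-.32])@[.2,-.98])
k=W[(r<90)&(W[...,2]>.23)&(W[...,2]<.25)&(W[...,0]>.53)]; print(len(k),k.mean(0))
E
```

```text
2665 ((0.4754696488380432, -0.31283262372016907), (0.04902849346399307, 0.0291688684374094), 8.202363014221191) [ 0.44912537 -0.32883728  0.21259242] [ 0.50151228 -0.29694165  0.23640172]
[-0.42794082 -0.42732565 -0.38606144 -0.3797639 ] [0.25577591 0.33388967] 0.402531737027019 -0.39855999999999997 0.408
1510 [ 0.57649089 -0.29623701  0.24042218]
```

```bash
python3 - <<'E'
from h import *
q=[np.cos(.075),np.sin(.075),0,0]
bot.movel([.470,-.3135,.275],q,rate=.05); bot.sleep(.3)
print(bot.sense()['ft_force'])
hit=bot.movel([.470,-.3135,.236],rate=.015,threshold=6)
s=bot.sense(); print(hit,s['tool_pos'],s['ft_force'],s['clock'])
bot.sleep(.4); s=bot.sense(); print(s['tool_pos'],s['ft_force'])
im,d=capture('wrist'); cv2.imwrite('pics/wrist2.png',im[...,::-1]); W=cloud('wrist',d)
r,g,b=[im[...,i].astype(int) for i in range(3)]
P=W[(r>120)&(g<70)&(b<70)&(W[...,2]>.2)&(W[...,2]<.25)]
print(len(P),P.mean(0),np.polyfit(P[:,0],P[:,2],1))
E
```

```text
[-0.31254687  0.26820925 -0.20593426]
True [ 0.46982639 -0.31369646  0.24273964] [-1.0969346   0.40726302  4.73868195] 6.1833
[ 0.46983495 -0.31374643  0.24274089] [0.00715216 0.04857182 5.97304169]
2373 [ 0.48709142 -0.31194297  0.22452428] [-0.01256971  0.23064688]
```

```bash
python3 - <<'E'
from h import *
bot.movel([.470,-.3135,.38],rate=.12)
im,d=capture('wrist'); W=cloud('wrist',d)
r,g,b=[im[...,i].astype(int) for i in range(3)]
P=W[(r>120)&(g<70)&(b<70)&(W[...,2]>.2)&(W[...,2]<.25)]
print('switch',len(P),P.mean(0),np.polyfit(P[:,0],P[:,2],1))
k=W[(r<90)&(W[...,2]>.23)&(W[...,2]<.25)&(W[...,0]>.53)]; print('knob',k.mean(0))
bot.movel([.647,-.114,.38],rate=.15)
im,d=capture('wrist'); W=cloud('wrist',d); cv2.imwrite('pics/wrist3.png',im[...,::-1])
r,g,b=[im[...,i].astype(int) for i in range(3)]
P=W[(r<60)&(W[...,2]>.132)&(W[...,2]<.146)&(np.hypot(W[...,0]-.647,W[...,1]+.114)<.07)]
print('lid',len(P),cv2.minEnclosingCircle(P[:,:2].astype(np.float32)),P.max(0),bot.sense()['clock'])
a=cv2.imread('pics/wrist3.png')
cv2.imwrite('pics/coffee.png',a)
E
```

```text
switch 1143 [ 0.47951026 -0.31322327  0.22464597] [-0.00278941  0.22598352]
knob [ 0.57665284 -0.29640286  0.24051819]
lid 3870 ((0.6519092917442322, -0.11232120543718338), 0.04391612485051155) [ 0.69494512 -0.06988781  0.14383419] 9.9583
```

View pics/coffee.png

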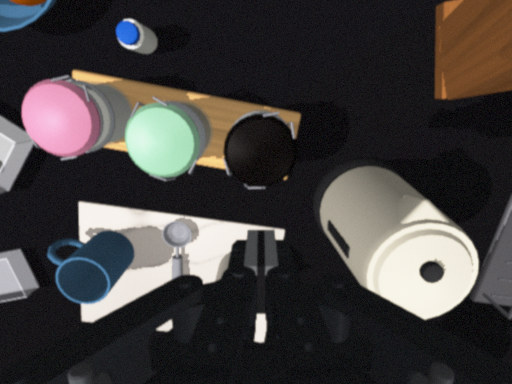

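The switch lies flat (on) and the kettle has not moved. The black lid at (260,150) measures (0.650,-0.113), with the mint and pink lids well to its left.

```bash
python3 - <<'E'
from h import *
bot.movel([.650,-.113,.30],rate=.1); bot.movel([.650,-.113,.192],rate=.07)
bot.sleep(2.8); s=bot.sense(); print(s['tool_pos'],s['ft_force'],s['clock'])
bot.movel([.650,-.113,.38],rate=.12)
q=[np.cos(.075),np.sin(.075),0,0]
bot.move_to([.594,.353,.38],q); s=bot.sense(); print(s['tool_pos'],s['clock'])
im,d=capture('wrist'); W=cloud('wrist',d); cv2.imwrite('pics/wrist4.png',im[...,::-1])
t=((W[...,2]>.012)&(W[...,2]<.055)&(np.hypot(W[...,0]-.594,W[...,1]-.353)<.13)).astype(np.uint8)
P=W[t>0]; print(len(P),cv2.minAreaRect(P[:,:2].astype(np.float32)))
N=W[(W[...,2]>.12)&(W[...,2]<.3)&(np.hypot(W[...,0]-.594,W[...,1]-.353)<.15)]; print('tall near',len(N), N.min(0) if len(N) else '', N.max(0) if len(N) else '')
E
```

```text
[ 0.65001282 -0.11299587  0.19200091] [-0.45456339  0.69653802 -0.50747365] 15.4
[0.59500933 0.35145167 0.38003164] 18.8333
4314 ((0.5920815467834473, 0.35601332783699036), (0.19026802480220795, 0.11024700850248337), 61.99678421020508)
tall near 0
```

View pics/wrist4.png

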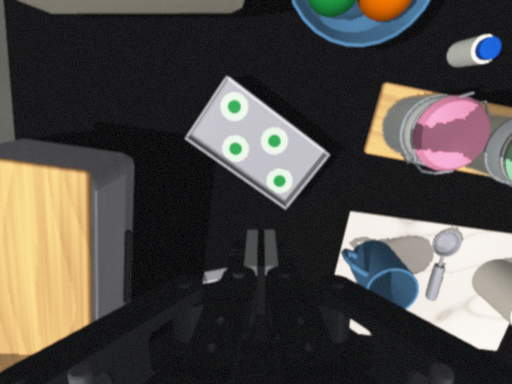

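The milk tray, with four tubs, is at (258,142) and measures 190 x 110 mm, centred at (0.592,0.355). There is nothing tall nearby, so I'll descend and finish.

```bash
python3 - <<'E'
from h import *
bot.movel([.593,.355,.2],rate=.12); bot.movel([.593,.355,.1],rate=.06)
bot.sleep(1.2); s=bot.sense(); print(s['tool_pos'],s['ft_force'],s['clock'])
im,d=capture('scene'); W=cloud('scene',d)
r,g,b=[im[...,i].astype(int) for i in range(3)]
P=W[(r>130)&(g<70)&(b<80)&(W[...,2]>.19)&(W[...,2]<.26)&(W[...,1]<-.2)]; print(P.mean(0),np.polyfit(P[:,0],P[:,2],1))
print(order.sign_off())
E
```

```text
[0.5930014  0.3550093  0.10001198] [-0.15453514 -0.80064378  0.27995004] 23.55
[ 0.48311064 -0.31506717  0.22376552] [0.02938898 0.2095674 ]
the job is handed in; nothing more can be done
None
```

The job is handed in at about 24 s of the 58 s allowed: the kettle is switched on, the coffee lid was pointed at for over two seconds, and the arm finished pointing at the milk tray; I saw no sign of unwanted contact, but no verdict was returned.

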